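Open the coolant reservoir for topping up

ROBOT

A 7-joint arm with a two-finger parallel gripper is mounted at the origin on a cart in front of the work surface, level with it; the furniture and walls round the work are solid. World frame = base frame: x ahead of the robot, y to its left, z up, the work surface at z = 0. Lengths are in m, angles in rad, forces in N, time in s.
With the tool pointing down it reaches from about 0.35 to 0.775 m from the base axis. Payload 3.1 kg.
Tool frame: the origin (TCP) lies at the very end of the fingers, on their centre line; the grasp point (between the pads) lies 19 mm behind it; z points along the fingers, y is the line along which they close (so a half turn about z gives the same grasp; the last joint's range is limited). The gripper opens to 85 mm and grips with 20 to 120 N. Pads are 22 mm wide; open, the fingers measure 114 mm over their backs; the gripper's body (76 mm by 85 mm) begins 54 mm behind the grasp point. The pads swing forward as they close: fully open they stand 13 mm farther back than shut.
Start: joints at [1.09, 0.311, 0.014, 1.512, -0.004, 1.319, -0.027], TCP at [0.234, -0.498, 0.231] pointing down, gripper open.
Joint ranges: [-2.7, 2.7], [-0.3, 1.91], [-1.27, 1.3], [0.12, 2.57], [-1.44, 4.58], [0.2, 2.03], [-3.05, 3.05]. Speed limits (rad/s): [2.79, 2.79, 3.14, 3.14, 3.14, 3.14, 3.14].

INTERFACE

Orientations are given as a unit quaternion [x, y, z, w].
In Python, from rig import r gives the robot as it stands. The module is installed in compiled form; this text tells all that it offers.
- The arm moves only by the tool apply_moves, never from a script. Its argument "rows" is text: rows parted by semicolons, each of 5 numbers parted by spaces: the opening, from 0 (shut) to 1 (fully open), then the shift along the world's x, y, z in mm, then the turn about the world's z in degrees. In form: fingers tx ty tz yaw; .... A call has 1 to 20 rows; each row shifts and turns the commanded pose from where the row before left it; what a row does not reach is not made up. A row lasts 1/12 s, in which the tool goes at most 41.7 mm and 7.16 degrees, less where a joint would pass 70% of its speed; a pose out of reach is approached as far as the arm can. A call with a gripper value outside its range is refused whole. The fingers move at their own pace and stop on an object; "squeeze" is the grip in N (left out, the last holds). Time passes only in rows, so rows that do not move let the fingers close. It gives the time, the measured TCP pose, the force, the opening and the grip force at its end, in the units of the state.
- r.get_state(): the state, without advancing time (a new reading comes with each control period).
- r.get_image(name): name is "scene" or "top" or "wrist"; returns the picture (384x512x3 uint8, blue, green, red); there is no depth.
- r.camera_model(name): a dict with "fx", "fy", "cx", "cy" (pixels), "extrinsics" (4x4, takes a point from world to camera coordinates). Camera axes: x right, y down, z forward; pixel columns grow to the right and rows downward; lengths in m; the calibration is good to about 2 mm. A picture is of the moment at which its call begins: read the wrist's pose just before it. camera_model takes no time and is no camera call; for the wrist camera it gives the pose at the moment of the call.
- r.finish_job(): hands the job in; it is judged then, once.
The state is a dict: "clock": time; "joint_positions": joint angles; "qvel": joint speeds; "effort": joint torques, N m; "tool_pos": TCP position; "orientation": TCP orientation; "ft_force": force on the tool from outside, world axes, zero at the start; "torque": the same for the moment, N m; "width": finger opening in m; "finger_force": force on a finger pad.
Only numpy, scipy, OpenCV 4.12 (cv2) and the standard library are available. Lean on these libraries where they do the work, as an engineer would, in place of code of your own. Each camera call takes 0.05 s, during which the arm holds its last target. There are 200 camera calls.

TASK

Open the coolant reservoir for topping up: flip up the folded tab on its filler cap, unscrew the cap by the raised tab, lift it out and lower it into the empty steel dish so that it stands upright there on its plug end before you let go. How far the cap must turn before its thread ends is different each time, so feel for the stop at the end of the thread: go gently, never force the cap against the stop or pull it while it is still in its thread. Leave the bottle, the beaker and the vial where they are.

Things in the scene. Friction and masses are not known exactly. Their poses are not given: they have to be found in the camera images.
- reservoir: Coolant reservoir, fixed: a grey box 120 mm deep (x), 180 mm wide (y), 90 mm high, with a black filler collar on top. Origin: centre of its underside, on the worktop; z up; its front (louvres, level window) faces its -x. The filler's axis is vertical at (-4, +36) mm in this frame.
- neck (a point): Point on the filler's axis at the collar's rim, 104 mm above the worktop, level with the top of the closed cap's disc; axes as the reservoir's. Collar: 74 mm across, 63 mm inside, 14 mm high. On its -x side, 32 to 37 mm from the axis, two bosses 5.5 mm above the rim, 19 mm apart, hold the folded tab's nose between them, so the cap cannot turn until the tab is up.
- cap: Black screw cap with folding tab, about 60 to 120 g, sunk in the collar: only its tab can be gripped. Origin: centre of its plug's foot, about 75 mm above the worktop when closed; z up. Plug 40 mm across, 24 mm long, two lugs near the foot reach 26 mm from the axis; disc 61 mm across, its top 29 mm above the origin. Unscrews anticlockwise seen from above; two-start thread, 0.9 mm rise per rad.
- cap_top (a point): Centre of the top of the cap's disc. Turning the cap takes 0.1 to 0.2 N m; a soft seal lifts it with 6 N. After 0.55 to 2.15 rad from closed (differs each time, cannot be seen) its lugs meet a hard stop, felt as a steep rise of torque; within 0.1 rad of the stop (hardly sooner) it lifts straight out (30 mm clears the collar). Stop and thread bear 0.7 N m or a pull of 25 N, no more.
- tab_mid (a point): Middle of the tab, 25.5 mm from its hinge. Grey bar 16 mm wide, 9 mm thick, 43 mm from hinge to nose, parallel sides and faces. The hinge lies along the cap's y, on the cap's axis, 4.7 mm above the disc. Folded, the tab lies flat on the disc and points along the cap's and reservoir's -x. Raised, it stands upright on the axis, 48 mm above the disc, its 16 mm faces looking along the cap's x.
- tab (a joint): Angle of the tab: 0 folded flat, 1.57 upright; hard limit 1.8. It stays where it is left (friction about 0.03 N m, some 2 N at its middle) and swings up, nose first, about the hinge. A pinch on its sides can slip while it swings, so check that it is upright.
- dish: Empty round steel dish, loose, 0.25 kg: 110 mm across the rim, 14 mm high, flat floor 3 mm above the worktop, at least 88 mm across. Origin: centre of its underside; z up.
- water_bottle: Bystander: screw-cap laboratory bottle, 61 mm across, 120 mm high, standing beside the reservoir at its -y side. Origin: centre of its underside.
- beaker: Bystander: glass beaker, 55 mm across, 70 mm high, between the reservoir and the dish. Origin: centre of its underside.
- vial: Bystander: brown sample vial, 27 mm across, 98 mm high, at the far right. Origin: centre of its underside.

How it is judged:
By the outcome, as a careful person would: the job done as asked, in the order asked, and still so for the second after the job is handed in, with the robot touching nothing.
It also fails if it takes over 72 s, if anything falls off the work surface, if the arm or the gripper's body presses on something with over 40 N, if the wrist force passes 120 N, or if a joint passes its speed limit or range.

## Working session

There is one attempt and no reset: what is moved stays moved. The work goes in short steps, Python scripts to look and compute and a tool call to move; the robot and the scene stay as the last step left them, time stands still between calls to the robot, and variables do not carry over. Pictures are saved under pics/ and viewed, at most 13 in all, crops included, and the job is handed in when it is done.

Besides the shell and the picture viewer there is one more tool, called after ">>>" as a command line: name --argument value ..., lists and objects as JSON in quotes. apply_moves: Moves the arm, as the interface text tells. Its arguments: {"type":"object","properties":{"rows":{"type":"string"},"squeeze":{"type":"number"}},"required":["rows"]}

```bash
mkdir -p pics; cat > h.py <<'E'
import numpy as np, cv2
from rig import r
def ray(m,u,v,z):
    E=np.array(m["extrinsics"]);R=E[:3,:3];t=E[:3,3];c=-R.T@t
    d=R.T@np.array([(u-m["cx"])/m["fx"],(v-m["cy"])/m["fy"],1]);return c+d*(z-c[2])/d[2]
def proj(m,p):
    E=np.array(m["extrinsics"]);q=E[:3,:3]@np.array(p)+E[:3,3];return m["fx"]*q[0]/q[2]+m["cx"],m["fy"]*q[1]/q[2]+m["cy"]
E
python3 - <<'E'
from h import *
a=r.get_image("top");b=r.get_image("scene")
cv2.imwrite("pics/top.png",a);cv2.imwrite("pics/scene.png",b)
cv2.imwrite("pics/top_b.png",cv2.resize(a,(800,600),interpolation=cv2.INTER_CUBIC))
cv2.imwrite("pics/scene_b.png",cv2.resize(b,(800,600),interpolation=cv2.INTER_CUBIC))
s=r.get_state();print(s)
for n in("top","scene","wrist"):print(n,r.camera_model(n))
E
```

```text
{'clock': 0.1, 'joint_positions': array([ 1.09027695,  0.31166459,  0.01397515,  1.51290905, -0.00438947,
        1.31920544, -0.02718817]), 'qvel': array([-0.00073209, -0.00176639, -0.00018784, -0.00350467,  0.00135033,
        0.00055543, -0.00032549]), 'effort': array([ 1.00870846e-03, -3.80851400e+01,  1.46868266e-01, -2.31241983e+01,
        1.23353038e-02,  8.09000863e-03,  5.33730329e-06]), 'tool_pos': array([ 0.2334153 , -0.49728261,  0.23031431]), 'orientation': array([ 9.76013791e-01,  2.17706036e-01, -2.80770364e-04, -1.04071604e-03]), 'ft_force': array([-0.73701016, -0.88835877, -0.28409539]), 'torque': array([0.04500079, 0.00107328, 0.03268904]), 'finger_force': 0.0, 'width': 0.08570102824921114}
top {'fx': 375.5822652530592, 'fy': 375.5822652530592, 'cx': 257.9343421020717, 'cy': 188.1960800323926, 'extrinsics': array([[-0.01233072, -0.99977635,  0.01718177,  0.02123578],
       [-0.99706185,  0.01099445, -0.07580754,  0.52294578],
       [ 0.07560168, -0.01806605, -0.99697443,  1.29201767],
       [ 0.        ,  0.        ,  0.        ,  1.        ]])}
scene {'fx': 465.6580276089867, 'fy': 465.6580276089867, 'cx': 257.83842855824497, 'cy': 187.8166221794749, 'extrinsics': array([[-0.44591194, -0.89507481, -0.00190386,  0.25347994],
       [-0.53120817,  0.26635016, -0.80428569,  0.35236044],
       [ 0.72040296, -0.35762924, -0.59423977,  1.07813093],
       [ 0.        ,  0.        ,  0.        ,  1.        ]])}
wrist {'fx': 317.364958820424, 'fy': 317.364958820424, 'cx': 256.1706871539656, 'cy': 195.2181457992751, 'extrinsics': array([[ 0.42399218, -0.90565882, -0.00356694, -0.54902839],
       [-0.87106459, -0.40886851,  0.2721636 , -0.03620511],
       [-0.24794577, -0.1122882 , -0.96224438,  0.38021755],
       [ 0.        ,  0.        ,  0.        ,  1.        ]])}
```

View pics/top_b.png

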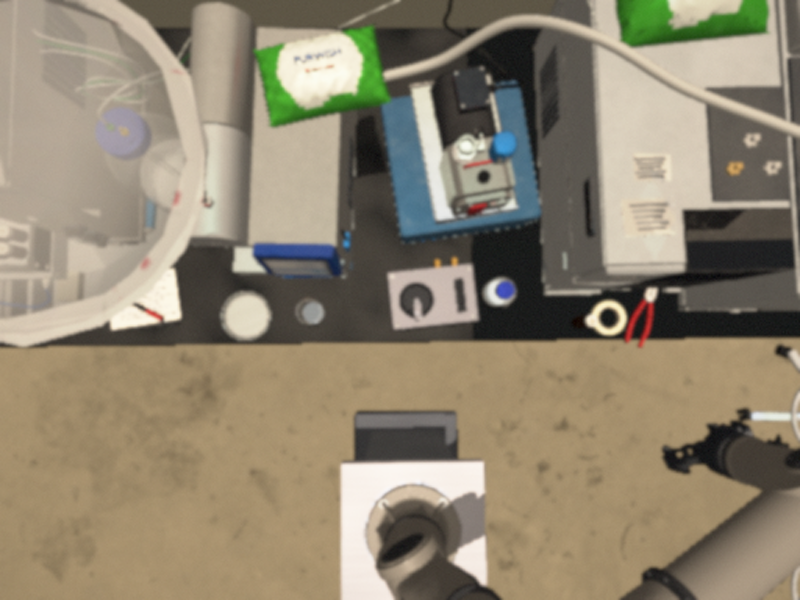

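View pics/scene_b.png

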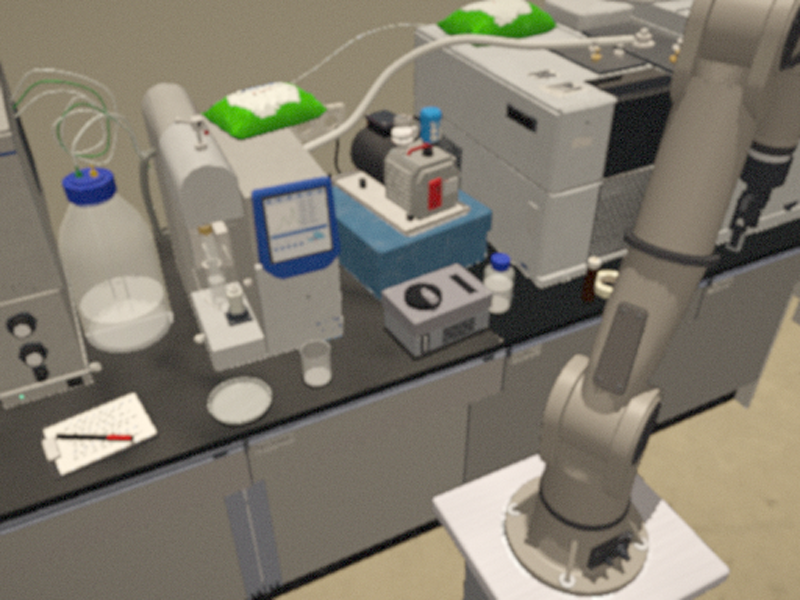

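The top view shows (800x600 px) the reservoir top with corners (388,270), (472,263), (479,322) and (393,330). The collar is near (416,300), with the tab pointing at the robot. The dish is at (246,316), the beaker at (310,312) and the bottle at (499,292).

```bash
python3 - <<'E'
from h import *
m=r.camera_model("top");k=1.5625
for n,u,v,z in[("c1",388,270,.09),("c2",472,263,.09),("c3",479,322,.09),("c4",393,330,.09),("collar",416,299,.104),("dish",246,316,.014),("dishL",220,316,.014),("dishR",272,316,.014),("beaker",310,312,.05),("bottle",505,290,.12)]:
    print(n,ray(m,u/k,v/k,z).round(3))
a=cv2.imread("pics/top.png")[160:220,240:320];b=cv2.imread("pics/scene.png")[165:230,235:315]
a=cv2.resize(a,(600,450),interpolation=cv2.INTER_CUBIC)
cv2.imwrite("pics/c1.png",a)
E
```

```text
c1 [0.569 0.048 0.09 ]
c2 [ 0.582 -0.131  0.09 ]
c3 [ 0.457 -0.143  0.09 ]
c4 [0.442 0.038 0.09 ]
collar [ 0.506 -0.01   0.104]
dish [0.478 0.366 0.014]
dishL [0.479 0.423 0.014]
dishR [0.478 0.308 0.014]
beaker [0.484 0.218 0.05 ]
bottle [ 0.522 -0.194  0.12 ]
```

View pics/c1.png

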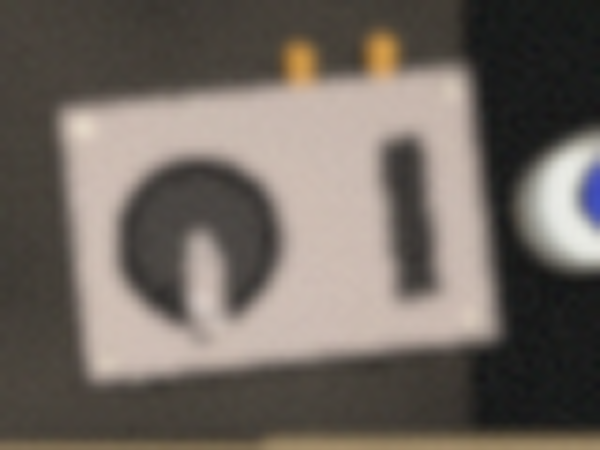

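```bash
python3 - <<'E'
from h import *
m=r.camera_model("top")
C=[ray(m,240+u/7.5,160+v/7.5,.09) for u,v in[(62,107),(468,65),(500,338),(92,380)]]
C=np.array(C)[:,:2];print(C.round(4))
c=C.mean(0);ey=C[0]+C[3]-C[1]-C[2];ex=C[0]+C[1]-C[2]-C[3]
print(c,"len",np.linalg.norm(ey)/2,np.linalg.norm(ex)/2)
y1=np.degrees(np.arctan2(-ey[0],ey[1]));y2=np.degrees(np.arctan2(ex[1],ex[0]));print(y1,y2)
w=np.radians((y1*3+y2*2)/5);R=np.array([[np.cos(w),-np.sin(w)],[np.sin(w),np.cos(w)]])
n=c+R@[-.004,.036];print("neck",n,"collar seen",ray(m,240+200/7.5,160+238/7.5,.104))
M=r.camera_model("wrist");E=np.array(M["extrinsics"]);p=-E[:3,:3].T@E[:3,3];s=r.get_state()
from scipy.spatial.transform import Rotation as Ro
T=Ro.from_quat(s["orientation"]);print("cam in tool",T.inv().apply(p-s["tool_pos"]),T.inv().apply(E[2,:3]))
m=r.camera_model("scene")
for u,v in[(340,330),(265,350),(205,365),(240,400),(317,375)]:print(ray(m,u/1.5625,v/1.5625,0).round(3))
E
```

```text
[[ 0.5644  0.0479]
 [ 0.5813 -0.1322]
 [ 0.4602 -0.1438]
 [ 0.4439  0.036 ]]
[ 0.51247082 -0.04805107] len 0.1806761437423869 0.12137626165633111
5.262424860639072 5.539584112377653
neck [ 0.50511721 -0.01258384] collar seen [ 0.50486299 -0.01172645  0.104     ]
cam in tool [ 0.0680782   0.00079121 -0.14345175] [-0.27207013 -0.00165253  0.96227601]
[0.591 0.13  0.   ]
[0.599 0.283 0.   ]
[0.608 0.398 0.   ]
[0.488 0.365 0.   ]
[0.488 0.218 0.   ]
```

>>> apply_moves --rows "1 20 40 2 -3; 1 20 40 2 -3; 1 20 40 2 -3; 1 20 40 2 -3; 1 20 40 2 -3; 1 20 40 2 -2; 1 20 40 2 -2; 1 20 40 2 0; 1 10 40 2 0; 1 10 40 2 0; 1 10 40 0 0; 1 10 40 0 0; 1 0 0 0 0; 1 0 0 0 0"

```text
clock: 1.27
tool_pos: [0.4226, -0.0371, 0.25]
orientation: [0.998, 0.057, -0.0, -0.0]
ft_force: [-0.5, -0.7, -1.2]
width: 0.0855
finger_force: 0.0
```

The fit agrees on three counts: reservoir 181 x 121 mm (given as 180 x 120), yaw about 5.4°, and the neck at (0.505, -0.012) from both the outline and the collar. I'll go above the tab for a close look.

>>> apply_moves --rows "1 30 10 -10 -1; 1 30 10 -10 0; 1 3 3 -10 0; 0.6 0 0 0 0; 0.5 0 0 0 0; 0.5 0 0 0 0; 0.5 0 0 0 0"

```text
clock: 1.85
tool_pos: [0.4851, -0.0184, 0.2209]
orientation: [0.999, 0.044, 0.0, 0.001]
ft_force: [0.1, -0.1, -0.2]
width: 0.043
finger_force: 0.0
```

```bash
python3 - <<'E'
from h import *
m=r.camera_model("wrist");a=r.get_image("wrist");s=r.get_state();print(s["tool_pos"],s["width"])
np.save("m1.npy",m,allow_pickle=True)
cv2.imwrite("pics/w1.png",cv2.resize(a,(800,600),interpolation=cv2.INTER_CUBIC))
E
```

```text
[ 0.48528658 -0.01811527  0.22104848] 0.04282526364468934
```

View pics/w1.png

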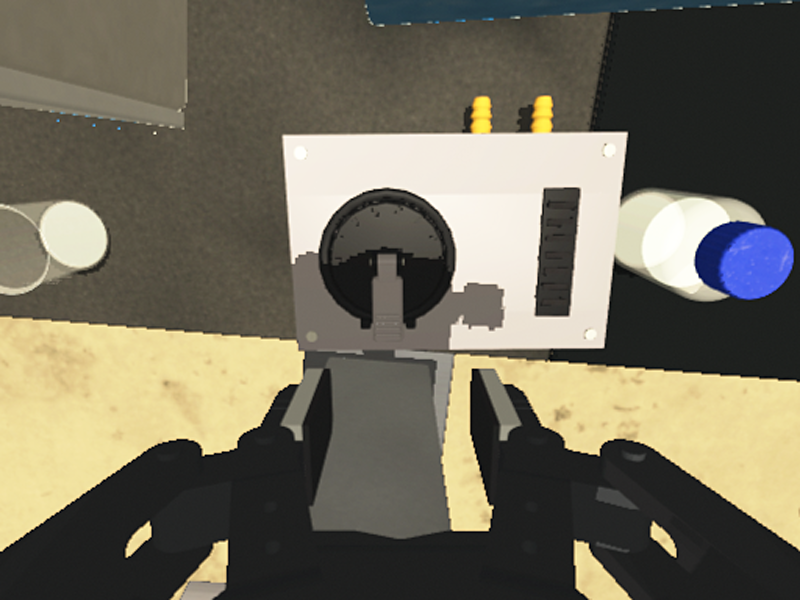

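The wrist view shows the collar rim spanning x 319–455, with its top at y 188. The tab points at the robot: hinge end about (387,254), nose end about (388,340), sides x 373/404. The beaker and bottle are well clear.

```bash
python3 - <<'E'
from h import *
m=np.load("m1.npy",allow_pickle=True).item();k=1.5625
for n,u,v,z in[("L",319,257,.104),("R",455,257,.104),("T",387,188,.104),("noseL",373,340,.113),("noseR",404,340,.113),("hingeL",378,255,.113),("hingeR",397,255,.113),("c00",283,134,.09),("c01",627,132,.09),("c10",604,348,.09),("c11",300,350,.09)]:
    print(n,ray(m,u/k,v/k,z).round(4))
n=np.array([.505,-.012]);w=np.radians(5.4)
ex=np.array([np.cos(w),np.sin(w)]);ey=np.array([-ex[1],ex[0]])
for n_ in (n,):
  for l,p in[("rimL",n_+.037*ey),("rimR",n_-.037*ey),("rimT",n_+.037*ex)]:
    print(l,(np.array(proj(m,[*p,.104]))*k).round(1))
E
```

```text
L [0.5026 0.0257 0.104 ]
R [ 0.5089 -0.0462  0.104 ]
T [ 0.5413 -0.0074  0.104 ]
noseL [ 0.4617 -0.0064  0.113 ]
noseR [ 0.4632 -0.023   0.113 ]
hingeL [ 0.508  -0.0057  0.113 ]
hingeR [ 0.5089 -0.0154  0.113 ]
c00 [0.5634 0.0494 0.09  ]
c01 [ 0.58 -0.13  0.09]
c10 [ 0.4602 -0.1418  0.09  ]
c11 [0.4434 0.0367 0.09  ]
rimL [320.6 259.1]
rimR [459.8 258.1]
rimT [389.2 187.2]
```

>>> apply_moves --rows "0.3 1 5.5 -35 0.4; 0.28 0 0 -35 0; 0.28 0 0 -25 0; 0.28 0 0 0 0; 0.28 0 0 0 0; 0.28 0 0 0 0" --squeeze 25

```text
clock: 2.4
tool_pos: [0.4881, -0.0118, 0.1272]
orientation: [0.999, 0.048, 0.002, 0.0]
ft_force: [0.4, -0.1, 1.5]
width: 0.024
finger_force: 0.0
```

>>> apply_moves --rows "0.28 -1 -0.5 -8 0; 0.28 0 0 -8 0; 0.28 0 0 -4 0; 0.28 0 0 0 0; 0.28 0 0 0 0; 0.28 0 0 0 0"

```text
clock: 2.9
tool_pos: [0.4857, -0.012, 0.1053]
orientation: [0.999, 0.048, 0.0, 0.0]
ft_force: [-0.3, 0.4, 0.7]
width: 0.024
finger_force: 0.0
```

>>> apply_moves --rows "0 0 0 0 0; 0 0 0 0 0; 0 0 0 0 0; 0 0 0 0 0; 0 0 0 0 0" --squeeze 25

```text
clock: 3.32
tool_pos: [0.4858, -0.0118, 0.1054]
orientation: [0.999, 0.048, 0.0, -0.0]
ft_force: [0.4, 0.6, 2.0]
width: 0.015
finger_force: 29.4
```

>>> apply_moves --rows "0 0.2 0 2.5 0; 0 0.5 0.1 2.5 0; 0 0.8 0.1 2.4 0; 0 1.1 0.1 2.2 0; 0 1.4 0.1 2.1 0; 0 1.6 0.2 1.9 0; 0 0 0 0 0"

```text
clock: 3.9
tool_pos: [0.4895, -0.0115, 0.1187]
orientation: [0.999, 0.048, -0.002, 0.0]
ft_force: [-3.9, -0.3, -5.3]
width: 0.0145
finger_force: 24.4
```

>>> apply_moves --rows "0 1.9 0.2 1.6 0; 0 2.1 0.2 1.4 0; 0 2.2 0.2 1.1 0; 0 2.4 0.2 0.8 0; 0 2.5 0.2 0.5 0; 0 2.5 0.2 0.2 0; 0 0 0 0 0; 0 0 0 0 0"

```text
clock: 4.57
tool_pos: [0.5043, -0.0102, 0.1263]
orientation: [0.999, 0.048, -0.0, 0.0]
ft_force: [-6.4, 1.2, 4.7]
width: 0.0133
finger_force: 24.2
```

```bash
python3 - <<'E'
from h import *
b=r.get_image("scene");w=r.get_image("wrist")
m=r.camera_model("scene");u,v=map(int,proj(m,[.505,-.011,.13]))
c=cv2.resize(b[v-35:v+35,u-35:u+35],(500,500),interpolation=cv2.INTER_CUBIC)
d=cv2.resize(w[150:350,156:356],(300,300));o=np.zeros((500,800,3),np.uint8);o[:,:500]=c;o[:300,500:]=d
cv2.imwrite("pics/t1.png",o);s=r.get_state();print(s["ft_force"],s["torque"])
E
```

```text
[-5.69137588  0.96986313  3.96696071] [ 0.14055707  1.51649012 -0.0905344 ]
```

View pics/t1.png

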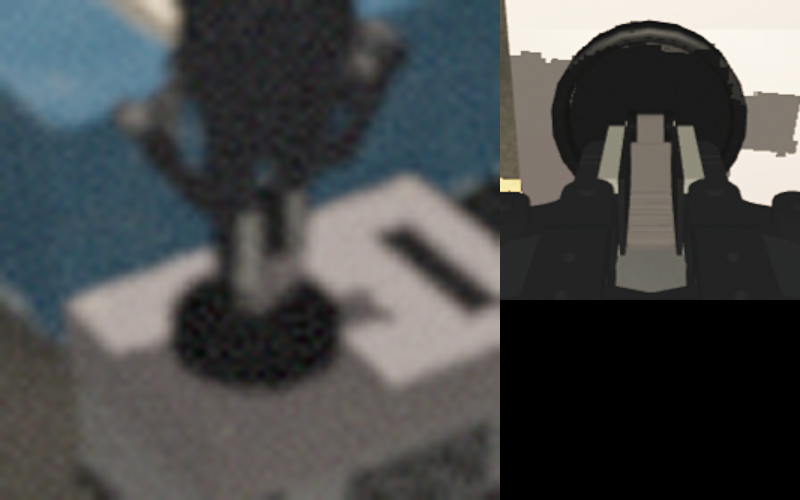

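The crop shows the tab standing close to upright between the pads. Its nose edge is at about (256.7, 315) in wrist pixels, so I'll work out the angle from that.

```bash
python3 - <<'E'
from h import *
m=r.camera_model("wrist");w=np.radians(5.4);ex=np.array([np.cos(w),np.sin(w)])
for t in range(50,111,10):
    a=np.radians(t);f=lambda s,q:[*(np.array([.505,-.0108])+ex*(-s*np.cos(a)+q*np.sin(a))),.1087+s*np.sin(a)+q*np.cos(a)]
    print(t,[np.round(proj(m,f(.043,q)),1) for q in(.0045,-.0045)],np.round(proj(m,f(.0,.0045)),1))
E
```

```text
50 [array([255.8, 314. ]), array([255.9, 318.7])] [256.  230.6]
60 [array([255.8, 306.4]), array([255.8, 315. ])] [256.  229.3]
70 [array([255.8, 295.5]), array([255.8, 308.1])] [256.  228.3]
80 [array([255.9, 281.5]), array([255.8, 297.9])] [256.  227.4]
90 [array([255.9, 265.2]), array([255.9, 284.5])] [256.  226.7]
100 [array([255.9, 247.2]), array([255.9, 268.5])] [256.  226.3]
110 [array([255.9, 228.8]), array([255.9, 250.8])] [256.  226.2]
```

The tab is only at about 50°: the pinch slipped, as the task text warned. I'll release, go behind it with the fingers shut, and push it up from its underside.

>>> apply_moves --rows "0.28 0 0 0 0; 0.28 0 0 0 0; 0.28 0 0 0 0; 0.28 0 0 25 0; 0.28 0 0 25 0; 0 0 0 0 0; 0 -23 -2.3 0 0; 0 -23 -2.3 0 0; 0 0 0 0 0; 0 0 0 0 0; 0 0 0 -26 0; 0 0 0 -26 0; 0 0 0 0 0; 0 0 0 0 0" --squeeze 20

```text
clock: 5.83
tool_pos: [0.4588, -0.0148, 0.1218]
orientation: [0.999, 0.048, -0.001, -0.0]
ft_force: [-0.6, 1.7, -0.4]
width: 0.0001
finger_force: 0.0
```

>>> apply_moves --rows "0 4 0.4 0 0; 0 4 0.4 0 0; 0 3 0.3 1 0; 0 3 0.3 1.5 0; 0 3 0.3 1.5 0; 0 3 0.3 1.5 0; 0 2.5 0.2 1.5 0; 0 2.5 0.2 1.5 0; 0 2.5 0.2 1.5 0; 0 2.5 0.2 1 0; 0 0 0 0 0; 0 0 0 0 0"

```text
clock: 6.83
tool_pos: [0.4893, -0.012, 0.1335]
orientation: [0.999, 0.048, 0.0, -0.0]
ft_force: [-0.5, -0.6, 0.5]
width: 0.0003
finger_force: 0.0
```

```bash
python3 - <<'E'
from h import *
w=r.get_image("wrist");m=r.camera_model("wrist")
cv2.imwrite("pics/t2.png",cv2.resize(w[150:350,156:356],(500,500),interpolation=cv2.INTER_CUBIC));s=r.get_state();print(s["ft_force"],s["torque"])
w=np.radians(5.4);ex=np.array([np.cos(w),np.sin(w)])
for t in range(60,106,5):
    a=np.radians(t);f=lambda s,q:[*(np.array([.505,-.0108])+ex*(-s*np.cos(a)+q*np.sin(a))),.1087+s*np.sin(a)+q*np.cos(a)]
    print(t,[((np.array(proj(m,f(.043,q)))-[156,150])*2.5).round() for q in(.0045,-.0045)])
E
```

```text
[-0.5063048   0.90181197 -0.48579259] [-0.02968823 -0.01317164  0.00892612]
60 [array([248., 293.]), array([248., 318.])]
65 [array([248., 279.]), array([248., 309.])]
70 [array([248., 263.]), array([248., 298.])]
75 [array([248., 245.]), array([248., 284.])]
80 [array([248., 226.]), array([248., 269.])]
85 [array([248., 206.]), array([248., 252.])]
90 [array([248., 185.]), array([248., 234.])]
95 [array([248., 163.]), array([248., 214.])]
100 [array([248., 140.]), array([248., 193.])]
105 [array([248., 118.]), array([248., 171.])]
```

View pics/t2.png

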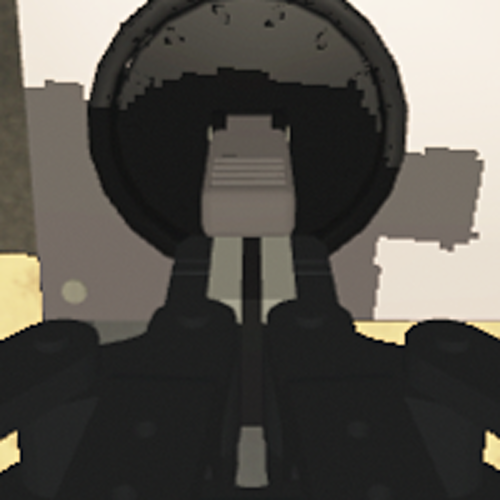

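The tab is upright: its nose end face spans about y 188–236, and 185–234 is what 90° predicts. Next I back off, rise, turn 90° so the pads close on its 16 mm faces, and centre on the axis.

>>> apply_moves --rows "0 -6 -0.6 0 0; 0 0 0 25 0; 0 0 0 20 0; 0.47 6 1 0 7; 0.47 6 1 0 7; 0.47 6 0 0 7; 0.47 4 0 0 7; 0.47 0 0 0 7; 0.47 0 0 0 7; 0.47 0 0 0 7; 0.47 0 0 0 7; 0.47 0 0 0 7; 0.47 0 0 0 7; 0.47 0 0 0 7; 0.47 0 0 0 7; 0.47 0 0 0 6; 0.47 0 0 0 0; 0.47 0 0 0 0; 0.47 0 0 0 0"

```text
clock: 8.47
tool_pos: [0.5046, -0.0108, 0.1784]
orientation: [0.673, 0.74, -0.0, 0.0]
ft_force: [-0.4, 0.2, -0.2]
width: 0.0401
finger_force: 0.0
```

```bash
python3 - <<'E'
from h import *
s=r.get_state();print(s["joint_positions"].round(3),s["tool_pos"],s["torque"],s["ft_force"])
from scipy.spatial.transform import Rotation as Ro
print(Ro.from_quat(s["orientation"]).as_matrix().round(4))
E
```

```text
[ 0.534  0.33  -0.691  1.698  0.225  1.194 -0.119] [ 0.50456276 -0.01078245  0.17836478] [-0.02986244  0.02418268 -0.007877  ] [-0.42590876  0.19016613 -0.24556672]
[[-9.430e-02  9.955e-01 -1.000e-04]
 [ 9.955e-01  9.430e-02 -2.000e-04]
 [-2.000e-04 -1.000e-04 -1.000e+00]]
```

>>> apply_moves --rows "0.47 0 0 -25 0; 0.47 0 0 -25 0; 0.47 0 0 -10 0; 0.47 0 0 0 0; 0.47 0 0 0 0; 0 0 0 0 0; 0 0 0 0 0; 0 0 0 0 0; 0 0 0 0 0; 0 0 0 0 0; 0 0 0 0 0" --squeeze 40

```text
clock: 9.38
tool_pos: [0.5061, -0.0105, 0.1195]
orientation: [0.672, 0.74, 0.001, 0.001]
ft_force: [1.3, 0.4, 4.0]
width: 0.0086
finger_force: 42.0
```

```bash
cat > st.py <<'E'
from h import *
from scipy.spatial.transform import Rotation as Ro
s=r.get_state();M=Ro.from_quat(s["orientation"]).as_matrix()
print("t",round(s["clock"],2),"yaw",np.degrees(np.arctan2(M[1,0],M[0,0])).round(2),"pos",(s["tool_pos"]*1e3).round(2),"F",s["ft_force"].round(2),"M",s["torque"].round(3),"w",round(s["width"]*1e3,2),"g",s["finger_force"],"j7",s["joint_positions"][[4,6]].round(2))
E
python3 st.py
```

```text
t 9.38 yaw 95.54 pos [506.08 -10.51 119.55] F [1.28 0.35 3.96] M [ 0.049 -0.228  0.042] w 8.62 g 41.999561190605164 j7 [ 0.28 -0.16]
```

>>> apply_moves --rows "0 0 0 0 3; 0 0 0 0.1 4; 0 0 0 0.1 5; 0 0 0 0.1 5; 0 0 0 0.1 5; 0 0 0 0.1 3; 0 0 0 0 0; 0 0 0 0 0"

```text
clock: 10.05
tool_pos: [0.5055, -0.0106, 0.1195]
orientation: [0.496, 0.868, 0.0, 0.001]
ft_force: [0.9, 0.9, 5.5]
width: 0.0084
finger_force: 42.1
```

```bash
python3 st.py
```

```text
t 10.05 yaw 120.47 pos [505.55 -10.58 119.5 ] F [0.89 0.91 5.46] M [-0.021 -0.13   0.061] w 8.36 g 42.07834839820862 j7 [0.33 0.23]
```

>>> apply_moves --rows "0 0 0 0.5 0; 0 0 0 0.3 2; 0 0 0 0.1 3; 0 0 0 0 0" --squeeze 28

```text
clock: 10.38
tool_pos: [0.505, -0.0107, 0.1199]
orientation: [0.458, 0.889, 0.0, 0.0]
ft_force: [0.2, 0.4, 4.5]
width: 0.008
finger_force: 42.0
```

```bash
python3 st.py
```

```text
t 10.38 yaw 125.54 pos [505.02 -10.69 119.92] F [0.2  0.39 4.47] M [ 0.05  -0.152 -0.035] w 8.05 g 41.97271764278412 j7 [0.33 0.31]
```

>>> apply_moves --rows "0 0 0 0.5 1.5; 0 0 0 0.1 2; 0 0 0 0.1 2" --squeeze 28

```text
clock: 10.63
tool_pos: [0.5044, -0.0108, 0.1202]
orientation: [0.414, 0.91, -0.0, -0.0]
ft_force: [0.5, -0.4, 2.6]
width: 0.0082
finger_force: 41.7
```

```bash
python3 st.py; python3 - <<'E'
from h import *
w=r.get_image("wrist");cv2.imwrite("pics/u1.png",cv2.resize(w,(640,480)))
E
```

```text
t 10.63 yaw 131.09 pos [504.42 -10.78 120.16] F [ 0.47 -0.41  2.63] M [-0.003 -0.143 -0.116] w 8.25 g 41.65418565273285 j7 [0.35 0.4 ]
```

View pics/u1.png

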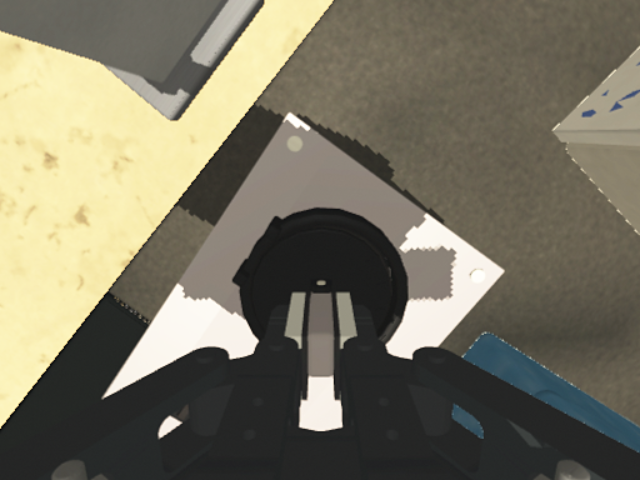

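The pads and tab turn together, about 36° so far with Mz about -0.12, which is running friction. I'll regrip lightly at 20 N so the grip also limits the torque, then continue in small steps.

>>> apply_moves --rows "0.16 0 0 0 0; 0.16 0 0 0 0; 0.16 0 0 0 0; 0 0 0 0 0; 0 0 0 0 0; 0 0 0 0 0; 0 0 0 0 0; 0 0 0 0.1 2; 0 0 0 0.1 2" --squeeze 20

```text
clock: 11.43
tool_pos: [0.5043, -0.0105, 0.1202]
orientation: [0.382, 0.924, 0.0, -0.001]
ft_force: [0.4, 1.0, -2.5]
width: 0.0086
finger_force: 26.1
```

```bash
python3 st.py
```

```text
t 11.43 yaw 135.11 pos [504.35 -10.48 120.24] F [ 0.36  1.01 -2.46] M [ 0.171 -0.044 -0.174] w 8.6 g 26.085252463817596 j7 [0.35 0.46]
```

>>> apply_moves --rows "0 0 0 0.1 2; 0 0 0 0.1 2"

```text
clock: 11.6
tool_pos: [0.5044, -0.0105, 0.1203]
orientation: [0.349, 0.937, 0.0, -0.001]
ft_force: [1.4, 0.4, -3.8]
width: 0.0088
finger_force: 26.0
```

```bash
python3 st.py
```

```text
t 11.6 yaw 139.11 pos [504.36 -10.51 120.33] F [ 1.36  0.41 -3.85] M [ 0.167 -0.133 -0.122] w 8.78 g 26.00389301776886 j7 [0.36 0.52]
```

>>> apply_moves --rows "0 0 0 0 2; 0 0 0 0 2"

```text
clock: 11.77
tool_pos: [0.5044, -0.0104, 0.1203]
orientation: [0.316, 0.949, 0.0, -0.001]
ft_force: [0.9, 1.4, -3.7]
width: 0.0084
finger_force: 26.1
```

```bash
python3 st.py
```

```text
t 11.77 yaw 143.11 pos [504.42 -10.42 120.34] F [ 0.87  1.4  -3.66] M [ 0.199 -0.159 -0.112] w 8.36 g 26.059097349643707 j7 [0.37 0.59]
```

>>> apply_moves --rows "0 0 0 0 2; 0 0 0 0.1 2"

```text
clock: 11.93
tool_pos: [0.5044, -0.0104, 0.1204]
orientation: [0.283, 0.959, 0.0, -0.001]
ft_force: [0.4, 0.2, -4.6]
width: 0.0089
finger_force: 26.0
```

```bash
python3 st.py
```

```text
t 11.93 yaw 147.11 pos [504.42 -10.45 120.44] F [ 0.38  0.19 -4.62] M [ 0.223 -0.187 -0.18 ] w 8.86 g 25.99555939435959 j7 [0.38 0.65]
```

>>> apply_moves --rows "0 0 0 0 2; 0 0 0 0 2"

```text
clock: 12.1
tool_pos: [0.5044, -0.0104, 0.1205]
orientation: [0.249, 0.968, 0.0, -0.001]
ft_force: [0.5, 0.9, -3.6]
width: 0.0083
finger_force: 26.0
```

```bash
python3 st.py
```

```text
t 12.1 yaw 151.11 pos [504.44 -10.39 120.48] F [ 0.54  0.88 -3.58] M [ 0.267 -0.109 -0.156] w 8.25 g 26.04581505060196 j7 [0.39 0.71]
```

>>> apply_moves --rows "0 0 0 0 2; 0 0 0 0 2"

```text
clock: 12.27
tool_pos: [0.5045, -0.0104, 0.1205]
orientation: [0.215, 0.977, 0.0, -0.0]
ft_force: [0.9, 1.5, -3.5]
width: 0.0087
finger_force: 26.1
```

```bash
python3 st.py
```

```text
t 12.27 yaw 155.12 pos [504.47 -10.39 120.54] F [ 0.88  1.51 -3.47] M [ 0.203 -0.077 -0.106] w 8.69 g 26.059342324733734 j7 [0.4  0.77]
```

>>> apply_moves --rows "0 0 0 0 2; 0 0 0 0.1 2"

```text
clock: 12.43
tool_pos: [0.5045, -0.0104, 0.1206]
orientation: [0.181, 0.983, 0.0, -0.0]
ft_force: [1.4, 1.2, -3.4]
width: 0.0085
finger_force: 26.0
```

```bash
python3 st.py
```

```text
t 12.43 yaw 159.12 pos [504.49 -10.36 120.62] F [ 1.38  1.2  -3.39] M [ 0.272 -0.134 -0.166] w 8.55 g 26.00188672542572 j7 [0.41 0.83]
```

>>> apply_moves --rows "0 0 0 0 2; 0 0 0 0.1 2"

```text
clock: 12.6
tool_pos: [0.5045, -0.0103, 0.1207]
orientation: [0.147, 0.989, 0.0, -0.0]
ft_force: [-0.1, 1.3, -3.3]
width: 0.0084
finger_force: 26.0
```

```bash
python3 st.py
```

```text
t 12.6 yaw 163.12 pos [504.47 -10.32 120.71] F [-0.13  1.32 -3.34] M [ 0.219 -0.131 -0.106] w 8.42 g 25.989165902137756 j7 [0.42 0.89]
```

>>> apply_moves --rows "0 0 0 0 2; 0 0 0 0.1 2"

```text
clock: 12.77
tool_pos: [0.5046, -0.0105, 0.1209]
orientation: [0.112, 0.994, 0.0, -0.0]
ft_force: [-0.8, 1.3, -2.6]
width: 0.0085
finger_force: 26.2
```

```bash
python3 st.py
```

```text
t 12.77 yaw 167.11 pos [504.56 -10.47 120.94] F [-0.81  1.32 -2.65] M [ 0.186 -0.035 -0.106] w 8.49 g 26.183158457279205 j7 [0.43 0.95]
```

>>> apply_moves --rows "0 0 0 0 2; 0 0 0 0 2"

```text
clock: 12.93
tool_pos: [0.5047, -0.0105, 0.1213]
orientation: [0.077, 0.997, 0.0, -0.0]
ft_force: [-0.3, 0.6, -0.3]
width: 0.0083
finger_force: 26.5
```

```bash
python3 st.py
```

```text
t 12.93 yaw 171.13 pos [504.75 -10.52 121.35] F [-0.26  0.59 -0.31] M [ 0.123  0.016 -0.046] w 8.33 g 26.50122821331024 j7 [0.44 1.01]
```

Fz has dropped to about 0, the tool has risen 0.4 mm and the torque has fallen, so the thread may be ending. I'll use 1° steps to feel for the stop.

>>> apply_moves --rows "0 0 0 0 1; 0 0 0 0 1"

```text
clock: 13.1
tool_pos: [0.5049, -0.0106, 0.1215]
orientation: [0.06, 0.998, 0.0, 0.0]
ft_force: [-0.8, 0.9, 0.9]
width: 0.0086
finger_force: 26.6
```

```bash
python3 st.py
```

```text
t 13.1 yaw 173.08 pos [504.88 -10.59 121.48] F [-0.83  0.92  0.87] M [ 0.144  0.127 -0.02 ] w 8.61 g 26.565109491348267 j7 [0.45 1.04]
```

>>> apply_moves --rows "0 0 0 0 1; 0 0 0 0 1"

```text
clock: 13.27
tool_pos: [0.505, -0.0106, 0.1215]
orientation: [0.043, 0.999, 0.0, 0.0]
ft_force: [-0.2, 0.6, 1.7]
width: 0.0087
finger_force: 26.6
```

```bash
python3 st.py
```

```text
t 13.27 yaw 175.11 pos [504.98 -10.6  121.51] F [-0.16  0.62  1.73] M [ 0.149  0.108 -0.074] w 8.66 g 26.641526520252228 j7 [0.45 1.07]
```

>>> apply_moves --rows "0 0 0 0 1; 0 0 0 0 1"

```text
clock: 13.43
tool_pos: [0.5049, -0.0101, 0.1215]
orientation: [0.025, 1.0, 0.0, 0.0]
ft_force: [-0.7, 1.0, 1.2]
width: 0.0085
finger_force: 26.7
```

```bash
python3 st.py
```

```text
t 13.43 yaw 177.14 pos [504.91 -10.06 121.5 ] F [-0.68  1.05  1.2 ] M [ 0.456  0.161 -0.143] w 8.54 g 26.7091566324234 j7 [0.46 1.1 ]
```

>>> apply_moves --rows "0 0 0 0 1; 0 0 0 0 1"

```text
clock: 13.6
tool_pos: [0.5049, -0.0097, 0.1215]
orientation: [0.007, 1.0, 0.001, 0.0]
ft_force: [-0.7, 2.7, 1.3]
width: 0.0087
finger_force: 27.1
```

```bash
python3 st.py
```

```text
t 13.6 yaw 179.15 pos [504.87  -9.75 121.46] F [-0.66  2.65  1.34] M [ 0.58   0.128 -0.278] w 8.75 g 27.0893731713295 j7 [0.46 1.13]
```

Torque has now passed the friction band (-0.28 and rising, with a sideways push), so this is the stop at about 82°. I'll back off slightly and try a gentle lift.

>>> apply_moves --rows "0 0 0 0 -1; 0 0 -0.3 0 -1; 0 0 -0.3 0.7 0; 0 0 0 0.7 0"

```text
clock: 13.93
tool_pos: [0.5048, -0.0108, 0.1225]
orientation: [0.026, 1.0, 0.0, 0.0]
ft_force: [0.2, 2.9, -0.5]
width: 0.0086
finger_force: 26.3
```

```bash
python3 st.py
```

```text
t 13.93 yaw 177.07 pos [504.78 -10.75 122.55] F [ 0.23  2.85 -0.54] M [ 0.74  -0.128 -0.071] w 8.57 g 26.3370019197464 j7 [0.46 1.11]
```

>>> apply_moves --rows "0 0 0 1 0; 0 0 0 1 0; 0 0 0 0 0"

```text
clock: 14.18
tool_pos: [0.5048, -0.0117, 0.1246]
orientation: [0.026, 1.0, -0.0, -0.0]
ft_force: [1.3, 3.0, -0.7]
width: 0.0083
finger_force: 26.3
```

```bash
python3 st.py
```

```text
t 14.18 yaw 177.03 pos [504.81 -11.68 124.58] F [ 1.28  3.04 -0.74] M [ 0.626 -0.096 -0.1  ] w 8.32 g 26.332082748413086 j7 [0.45 1.11]
```

>>> apply_moves --rows "0 0 0.5 1 0; 0 0 0.5 2 0; 0 0 0 2 0; 0 0 0 2 0; 0 0 0 0 0"

```text
clock: 14.6
tool_pos: [0.5051, -0.0113, 0.1323]
orientation: [0.026, 1.0, -0.001, 0.0]
ft_force: [0.3, -1.0, -0.1]
width: 0.0086
finger_force: 26.5
```

```bash
python3 st.py; python3 - <<'E'
from h import *
b=r.get_image("scene");w=r.get_image("wrist")
m=r.camera_model("scene");u,v=map(int,proj(m,[.505,-.011,.13]))
c=cv2.resize(b[v-35:v+35,u-35:u+35],(400,400),interpolation=cv2.INTER_CUBIC)
d=cv2.resize(w[130:350,146:366],(400,400));cv2.imwrite("pics/t3.png",np.hstack([c,d]))
E
```

```text
t 14.6 yaw 177.0 pos [505.13 -11.29 132.27] F [ 0.26 -1.04 -0.06] M [-0.211 -0.005 -0.049] w 8.56 g 26.53417557477951 j7 [0.45 1.11]
```

View pics/t3.png

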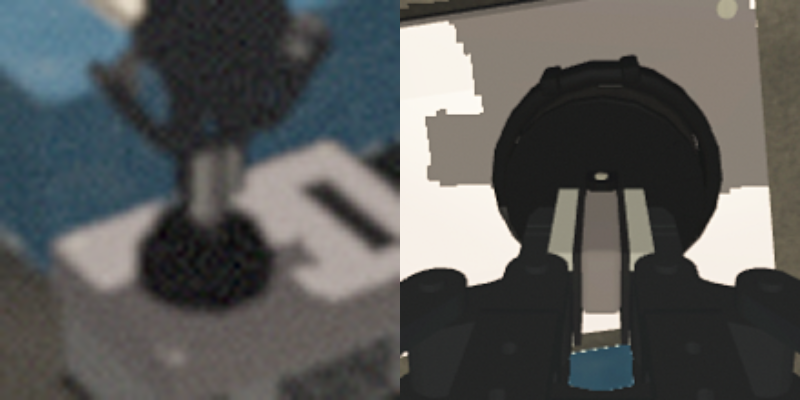

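The right crop shows the disc lifted within the collar with the tab still square between the pads, so the cap is following. I'll keep lifting with a firmer grip.

>>> apply_moves --rows "0 0 0 3 0; 0 0 0 4 0; 0 0 0 5 0; 0 0 0 5 0; 0 0 0 5 0; 0 0 0 8 0; 0 0 0 12 0; 0 0 0 15 0; 0 0 0 15 0; 0 0 0 0 0; 0 0 0 0 0" --squeeze 40

```text
clock: 15.62
tool_pos: [0.5056, -0.01, 0.2049]
orientation: [0.026, 1.0, -0.0, 0.001]
ft_force: [-0.2, 0.3, -1.1]
width: 0.0082
finger_force: 43.3
```

```bash
python3 st.py; python3 - <<'E'
from h import *
a=r.get_image("top");b=r.get_image("scene");w=r.get_image("wrist")
c=cv2.resize(b[70:270,100:350],(500,400));d=cv2.resize(w[130:350,146:366],(300,300))
o=np.zeros((600,800,3),np.uint8);o[:400,:500]=c;o[:300,500:]=d
f=cv2.resize(a[175:225,120:220],(400,200),interpolation=cv2.INTER_CUBIC);o[400:,:400]=f
cv2.imwrite("pics/t4.png",o)
E
```

```text
t 15.62 yaw 177.04 pos [505.63 -10.01 204.91] F [-0.17  0.26 -1.15] M [0.016 0.032 0.034] w 8.21 g 43.316359519958496 j7 [0.37 1.17]
```

View pics/t4.png

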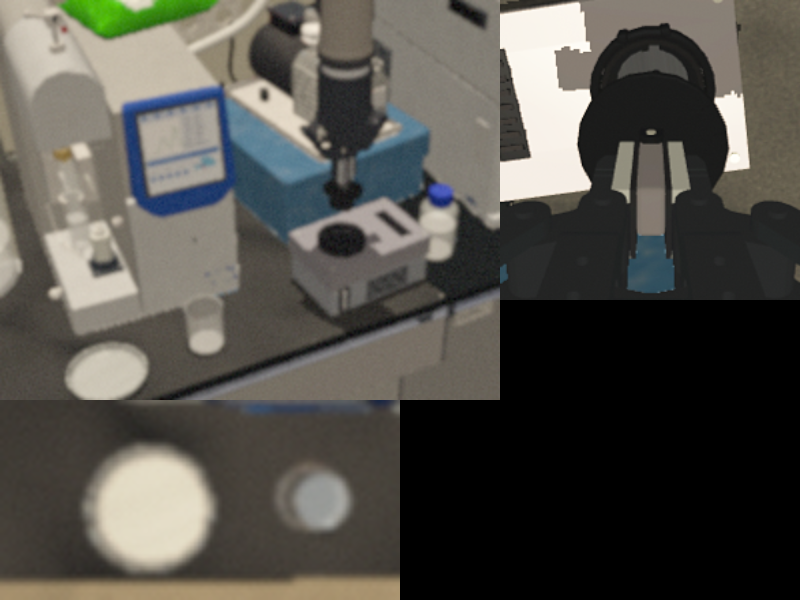

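The cap hangs clear of the collar, upright in the grip. The dish centre is unchanged at about (0.48, 0.366). I'll carry it over on a line slightly nearer the robot to stay clear of the instrument's screen.

>>> apply_moves --rows "0 -10 5 5 0; 0 -10 15 5 0; 0 -10 25 0 0; 0 -10 30 0 0; 0 -5 30 0 0; 0 0 35 0 0; 0 0 35 0 0; 0 0 35 0 0; 0 0 35 0 0; 0 0 35 0 0; 0 5 30 0 0; 0 5 25 0 0; 0 5 20 0 0; 0 4 12 0 0; 0 0 8 0 0; 0 0 0 0 0; 0 0 0 0 0"

```text
clock: 17.18
tool_pos: [0.4783, 0.3643, 0.2129]
orientation: [0.025, 1.0, -0.001, -0.001]
ft_force: [-0.3, -0.4, -1.2]
width: 0.0081
finger_force: 43.2
```

```bash
python3 st.py; python3 - <<'E'
from h import *
b=r.get_image("scene");w=r.get_image("wrist");m=r.camera_model("wrist");np.save("m2.npy",m,allow_pickle=True)
c=cv2.resize(b[150:290,90:250],(400,350),interpolation=cv2.INTER_CUBIC);d=cv2.resize(w,(400,300))
o=np.zeros((350,800,3),np.uint8);o[:,:400]=c;o[:300,400:]=d
cv2.imwrite("pics/t5.png",o)
print(proj(m,[.48,.366,.014]),proj(m,[.425,.366,.014]),proj(m,[.535,.366,.014]),proj(m,[.48,.421,.014]),proj(m,[.48,.311,.014]))
E
```

```text
t 17.18 yaw 177.08 pos [478.27 364.26 212.94] F [-0.3  -0.39 -1.17] M [-0.087 -0.036 -0.01 ] w 8.1 g 43.23618471622467 j7 [0.5  0.47]
(np.float64(259.65218108611765), np.float64(171.94493361775912)) (np.float64(256.9965006271112), np.float64(120.70166485046073)) (np.float64(262.0897340171862), np.float64(218.97927449926283)) (np.float64(309.7147213845976), np.float64(169.29773536742962)) (np.float64(209.8234260123777), np.float64(174.5797698138621))
```

View pics/t5.png

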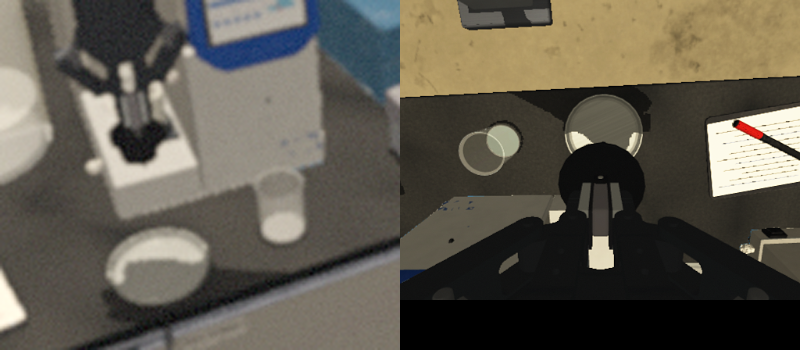

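The dish rim seen by the wrist camera (left 211, right 311, top 120 px) matches the prediction for (0.480, 0.367) to about a pixel. Lowering now.

>>> apply_moves --rows "0 1 1.5 -20 0; 0 0.7 1.2 -25 0; 0 0 0 -25 0; 0 0 0 -25 0; 0 0 0 -25 0; 0 0 0 -20 0; 0 0 0 -12 0; 0 0 0 -4 0; 0 0 0 0 0; 0 0 0 0 0; 0 0 0 0 0"

```text
clock: 18.2
tool_pos: [0.4814, 0.3684, 0.0595]
orientation: [0.026, 1.0, 0.001, 0.001]
ft_force: [-0.1, 0.3, -0.7]
width: 0.0084
finger_force: 43.3
```

```bash
python3 st.py
```

```text
t 18.2 yaw 177.02 pos [481.41 368.38  59.49] F [-0.07  0.31 -0.74] M [-0.024 -0.035 -0.004] w 8.43 g 43.291677832603455 j7 [0.62 0.37]
```

>>> apply_moves --rows "0 0 0 -3 0; 0 0 0 -2.5 0; 0 0 0 -2 0; 0 0 0 -1.5 0; 0 0 0 -1 0; 0 0 0 0 0; 0 0 0 0 0"

```text
clock: 18.78
tool_pos: [0.4806, 0.3681, 0.048]
orientation: [0.026, 1.0, 0.001, 0.0]
ft_force: [-0.0, 1.3, 0.0]
width: 0.0082
finger_force: 43.6
```

```bash
python3 st.py
```

```text
t 18.78 yaw 177.07 pos [480.55 368.13  48.04] F [-0.03  1.26  0.03] M [ 0.246 -0.007  0.012] w 8.23 g 43.57535719871521 j7 [0.63 0.37]
```

>>> apply_moves --rows "0 0 0 -0.5 0; 0 0 0 -0.5 0; 0 0 0 0 0"

```text
clock: 19.03
tool_pos: [0.4806, 0.3689, 0.0476]
orientation: [0.026, 1.0, 0.001, 0.0]
ft_force: [-0.1, 2.2, 3.7]
width: 0.008
finger_force: 44.0
```

```bash
python3 st.py
```

```text
t 19.03 yaw 177.07 pos [480.63 368.85  47.6 ] F [-0.07  2.19  3.66] M [0.482 0.123 0.033] w 8.03 g 43.99801254272461 j7 [0.63 0.37]
```

Contact at the expected height (TCP 47.6 mm, Fz +3.7 N). Releasing and retreating straight up.

>>> apply_moves --rows "0.13 0 0 0 0; 0.16 0 0 0 0; 0.2 0 0 0 0; 0.35 0 0 0 0; 0.35 0 0 0 0; 0.35 0 0 0 0; 0.35 0 0 0 0; 0.35 0 0 8 0; 0.35 0 0 15 0; 0.35 0 0 25 0; 0.35 0 0 35 0; 0.35 0 0 40 0; 0.35 0 0 40 0; 0.35 0 0 0 0; 0.35 0 0 0 0"

```text
clock: 20.28
tool_pos: [0.4813, 0.3694, 0.2137]
orientation: [0.026, 1.0, 0.003, 0.003]
ft_force: [-0.1, 1.0, -1.4]
width: 0.0301
finger_force: 0.0
```

```bash
python3 st.py; python3 - <<'E'
from h import *
b=r.get_image("scene");w=r.get_image("wrist");a=r.get_image("top")
c=cv2.resize(b[150:290,90:330],(480,280),interpolation=cv2.INTER_CUBIC);d=cv2.resize(w[60:300,156:376],(320,349))
e=cv2.resize(a[160:225,120:330],(480,149))
o=np.zeros((440,800,3),np.uint8);o[:280,:480]=c;o[:349,480:]=d;o[285:434,:480]=e
cv2.imwrite("pics/t6.png",o)
E
```

```text
t 20.28 yaw 177.06 pos [481.26 369.43 213.71] F [-0.07  1.02 -1.35] M [-0.025  0.036 -0.029] w 30.06 g 0.0 j7 [0.51 0.47]
```

View pics/t6.png

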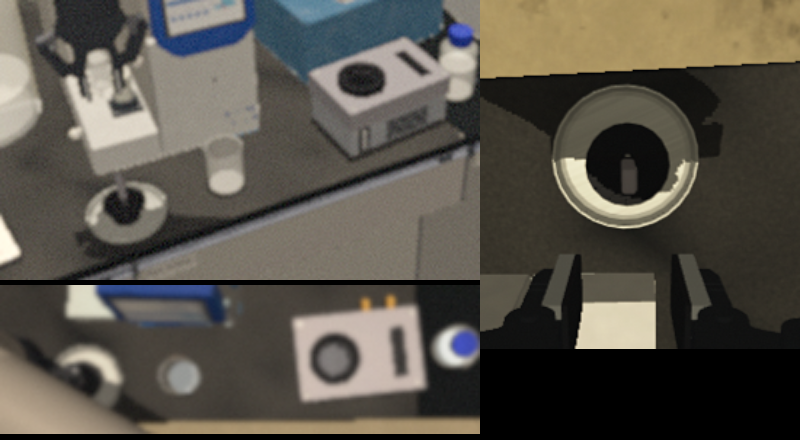

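The cap stands upright and centred in the dish with its tab up. The collar is empty and open, the beaker and bottle haven't moved, and the gripper is clear.

```bash
python3 -c "from rig import r; print(r.finish_job())"
```

```text
the job is handed in; nothing more can be done
None
```

The job is handed in: the cap was unscrewed about 82° to its stop, lifted out with almost no pull, and now stands upright in the dish; the last pictures show the beaker and bottle unmoved, the vial was out of view but never approached, and it took about 20 s.

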